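# Seat a board carrier in the locating jig

### The job

On the blue mat, push the dark circuit-board carrier along the mat into the corner of the aluminium jig, so that its long side lies flush against the long rail and its end is up against the fixed end stop; and slide the dark jaw along the rail until it touches the carrier's other end and keeps it there. Only push with the fingertips: do not pinch or lift anything, and leave the jar, the tweezers and the finned heat sink lying around it where they are.

Things in the scene. Friction and masses are not known exactly. Their poses are not given: they have to be found in the camera images.
- carrier: Loose dark plate, 80 mm along its x, 120 mm along its y, 18 mm tall, 0.35 to 0.7 kg, lying flat on the blue mat (3 mm thick, mat top 3 mm above the table), carrying a fixed green circuit board. Near each 120 mm end a steel clamp bar and a brass thumb nut (14 mm wide) stand on it, up to 36 mm above its underside. Origin: centre of its underside. Starts 50 to 100 mm short of the rail, up to 0.3 rad askew.
- carrier_corner (a point): Bottom corner of the carrier at its own +x, +y (40 and 60 mm from its origin); this corner goes into the jig's inner corner.
- jig: Fixed L-shaped aluminium jig, 28 mm tall, on the mat. Origin: the inner corner, at mat level, where the rail's face meets the end stop's face. The rail's face is the plane x = 0 of the jig's frame and runs from the end stop to y = -340 mm (rail 25 mm thick, on the +x side). The end stop's face is the plane y = 0; it reaches out to x = -70 mm, is 20 mm thick, on the +y side. A carrier that is home has its origin at jig x = -40, y = -60 mm and the same yaw as the jig.
- jaw (a joint): Sliding jaw on the rail, in m: 0 is farthest from the end stop; grows as it is pushed along the jig's +y towards the end stop. Slides with about 3 N of friction and stays where it is left. About 0.140 when it touches a carrier that is home; starts between 0 and 0.02.
- jaw_face (a point): Centre of the jaw's face that meets the carrier, 15 mm above the mat, at jig x = -35 mm. The jaw is a dark steel block from jig x = -65 to -2 mm, 30 mm thick: its outer face, to push on, lies 30 mm behind this point in the jig's -y; its top is 35 mm above the mat, with a thumb screw (up to 49 mm) over the rail. Axes are parallel to the jig's.
- flux_jar: Bystander: round jar 36 mm wide, 42 mm tall, on the mat just beyond the end stop. Origin: centre of underside.
- tweezers: Bystander: steel tweezers 130 mm long (along x), 8 mm tall, flat on the mat. Origin: middle, underside.
- heat_sink: Bystander: finned aluminium block 30 x 36 x 20 mm on the mat. Origin: centre of underside.
Not all that is in view belongs to the job. Of the things like the carrier, leave any that is turquoise; of the rest the larger one is meant.

How it is judged:
By the outcome, as a careful person would: the job done as asked, in the order asked, and still so for the second after the job is handed in, with the robot touching nothing.
It also fails if it takes over 72 s, if anything falls off the work surface, if the arm or the gripper's body presses on something with over 40 N, if the wrist force passes 120 N, or if a joint passes its speed limit or range.

### The arm

A 6-joint arm with a two-finger parallel gripper is mounted at the origin on the work surface. World frame = base frame: x ahead of the robot, y to its left, z up, the work surface at z = 0. Lengths are in mm, angles in degrees, forces in N, time in s.
With the tool pointing down it reaches from about 250 to 725 mm from the base axis. Payload 9.7 kg.
Tool frame: the origin (TCP) lies at the very end of the fingers, on their centre line; the grasp point (between the pads) lies 19 mm behind it; z points along the fingers, x is the direction in which the jaws open and shut, and the axes are right-handed (so a half turn about z gives the same grasp; the last joint's range is limited). The gripper opens to 85 mm and grips with 20 to 120 N. Pads are 22 mm wide; open, the fingers measure 114 mm over their backs; the gripper's body (76 mm by 85 mm) begins 54 mm behind the grasp point. The pads swing forward as they close: fully open they stand 13 mm farther back than shut.
Start: joints at [71.792, 4.979, 10.078, 95.1, 0, 90], TCP at [171.86, 522.457, 231.284] pointing down, gripper open.
Joint ranges: [-179.16, 179.16], [-48.56, 103.87], [-65.8, 70.77], [-126.05, 130.52], [-82.76, 87.17], [-180, 180]. Speed limits (degrees/s): [127.2, 127.2, 147.25, 180, 180, 180].

### API

Orientations are given as a 3x3 rotation matrix whose columns are the frame's x, y, z axes.
In Python, from workcell import r gives the robot as it stands.
- The arm moves only by the tool play_rows, never from a script. Its argument "deltas" is a list of rows, each an object with "fingers": the closure, from 0 (fully open) to 1 (shut); "linear": the shift along the tool's x, y, z in mm, a list of three; "dr": the turn, a rotation vector about the tool's x, y, z in degrees, a list of three. In form: [{"fingers": fingers, "linear": [dx, dy, dz], "dr": [wx, wy, wz]}, ...]. A call has 1 to 10 rows; each row is the pose to reach, as a shift and turn from the pose commanded when the call began, along the tool's axes at that moment; what a row does not reach only later rows make up. A row lasts 1/12 s, in which the tool goes at most 41.7 mm and 7.16 degrees, less where a joint would pass 70% of its speed; a pose out of reach is approached as far as the arm can. A call with a gripper value outside its range is refused whole. The fingers move at their own pace and stop on an object; "grip_force" is the grip in N (left out, the last holds). Time passes only in rows, so rows that repeat a pose let the fingers close. It gives the time, the measured TCP pose, the force and the opening at its end, in the units of the state.
- r.observe(): the state, without advancing time (a new reading comes with each control period).
- r.grab_frame(name): name is "scene" or "top"; returns a dict with "color" (420x560x3 uint8, red, green, blue), "fovy" (degrees; the focal length in pixels is half the picture's height over the tangent of half this angle, whatever the lens; pixels are square), "cx", "cy" (the principal point, pixels), "rvec" (rotation vector, rad) and "tvec" (3), from world to camera coordinates, as OpenCV has them. Camera axes: x right, y down, z forward; pixel columns grow to the right and rows downward; lengths in mm; the calibration is good to about 2 mm. A picture is of the moment at which its call begins. There is no depth.
- r.sign_off(): hands the job in, once; it reports no verdict.
Trained networks look in a picture, given as the dict that the camera call returned (one of the last four; its "shot" number tells which), for a name from the list of things; names that differ only in an ending like _2 or _b are one class to them, and where a whole thing is asked for, a point or a joint stands for the part that bears it (a point fixed in the world has none). Each returns a list of dicts, best first, with "score" (0 to 1); they miss things now and then, are a little off and sometimes report something else, mostly with a low value. They report only what shows in the picture. A call takes as long as a camera call. They do not tell look-alikes from the thing itself.
- r.find_in(thing, picture): "bbox" ([left, top, right, bottom] in pixels, round what is visible of it).
- r.masks_of(thing, picture): "region" (420x560 bool, what is visible of it) and "bbox" ([left, top, right, bottom] in pixels, round what is visible of it).
The state is a dict: "time": time; "qpos": joint angles; "joint_vel": joint speeds; "joint_torque": joint torques, N m; "tcp_pos": TCP position; "orientation": TCP orientation; "ft_force": force on the tool from outside, world axes, zero at the start; "torque": the same for the moment, N m; "grip_width": finger opening in mm.
Only numpy, scipy, OpenCV 4.12 (cv2) and the standard library are available. Lean on these libraries where they do the work, as an engineer would, in place of code of your own. Each camera call takes 0.05 s, during which the arm holds its last target.

## Working session

There is one attempt and no reset: what is moved stays moved. The work goes in short steps, Python scripts to look and compute and a tool call to move; the robot and the scene stay as the last step left them, time stands still between calls to the robot, and variables do not carry over. Pictures are saved under pics/ and viewed, and the job is handed in when it is done.

Besides the shell and the picture viewer there is one more tool, called after "Call:" by a JSON object that holds its "method" and its "body". play_rows: Moves the arm, as the interface text tells. Its arguments: {"type":"object","properties":{"deltas":{"type":"array"},"grip_force":{"type":"number"}},"required":["deltas"]}

```bash
mkdir -p pics; ls
python3 - <<'E'
from workcell import r
import cv2,pickle
s=r.observe();print(s)
for n in("scene","top"):
    f=r.grab_frame(n);print(n,{k:v for k,v in f.items() if k!="color"})
    cv2.imwrite(f"pics/{n}0.png",f["color"][:,:,::-1]);pickle.dump(f,open(f"{n}0.pkl","wb"))
    for t in("carrier","jig","jaw","flux_jar","tweezers","heat_sink"):
        print(t,[(d["score"],d["bbox"]) for d in r.find_in(t,f)])
E
```

```text
pics
{'time': 0.0, 'qpos': array([ 7.17928148e+01,  5.01230477e+00,  1.00333770e+01,  9.50981342e+01,
       -8.62681133e-04,  8.99991528e+01]), 'joint_vel': array([ 0.05413014, -0.03441282, -0.05162279, -0.082575  , -0.01039566,
        0.04461653]), 'joint_torque': array([-3.43589763e-04, -5.20385814e+01,  4.64806688e+01,  1.62363262e-02,
       -1.43354828e-05, -9.88957225e-06]), 'tcp_pos': array([171.78387494, 522.24914329, 230.56185118]), 'orientation': array([[ 3.12439719e-01,  9.49937502e-01, -4.05943455e-04],
       [ 9.49936636e-01, -3.12439982e-01, -1.28235067e-03],
       [-1.34498596e-03,  1.50367241e-05, -9.99999095e-01]]), 'ft_force': array([ 0.3256347 ,  0.37658244, -0.08443072]), 'torque': array([ 0.05949722, -0.01653083,  0.00260799]), 'grip_width': 85.73131900157826}
scene {'fovy': 55.64842322517923, 'cx': 280.27043861528875, 'cy': 211.90875393770133, 'rvec': array([ 1.89194182,  1.41160735, -0.68904981]), 'tvec': array([-181.42661978, -239.13823005, 1175.97657186]), 'shot': 1}
carrier [(0.94, [266.1, 238.9, 337.6, 283.1]), (0.68, [120.1, 233.7, 176.7, 265.0]), (0.6
[... 205 characters left out ...]
tweezers [(0.76, [346.6, 195.7, 386.2, 228.3])]
heat_sink [(0.71, [198.6, 222.7, 217.2, 243.9])]
top {'fovy': 53.57049852266374, 'cx': 277.04146546245477, 'cy': 211.46456806636914, 'rvec': array([ 2.12241396, -2.1070425 ,  0.19706098]), 'tvec': array([  50.53327257,  450.53951233, 1013.49949332]), 'shot': 2}
carrier [(0.9, [153.8, 285.8, 205.3, 322.8]), (0.81, [360.3, 198.6, 399.3, 227.8]), (0.77, [253.6, 151.1, 298.6, 186.9])]
jig [(0.83, [239.6, 121.8, 379.0, 167.0])]
jaw [(0.56, [343.0, 129.3, 356.8, 167.0]), (0.55, [252.6, 151.0, 295.4, 184.6])]
flux_jar [(0.56, [211.0, 134.1, 223.4, 151.6])]
tweezers [(0.63, [203.2, 182.4, 213.3, 229.0])]
heat_sink [(0.71, [329.2, 211.0, 341.7, 220.9])]
```

Run:
```python
import cv2
a=cv2.imread("pics/scene0.png");b=cv2.imread("pics/top0.png")
cv2.imwrite("pics/s1.png",cv2.resize(a[110:350,100:420],(800,600),interpolation=cv2.INTER_CUBIC))
cv2.imwrite("pics/t1.png",cv2.resize(b[100:340,130:410],(700,600),interpolation=cv2.INTER_CUBIC))
```

```text
(no output)
```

View pics/s1.png

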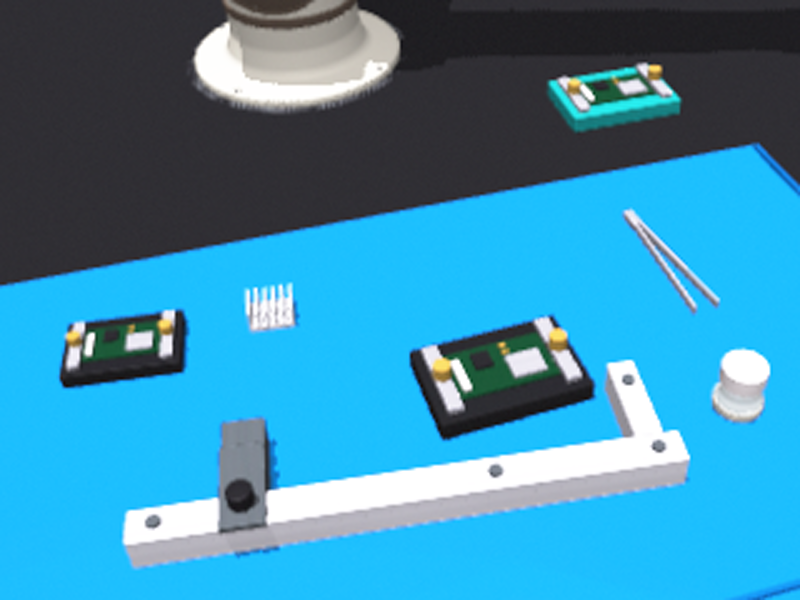

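View pics/t1.png

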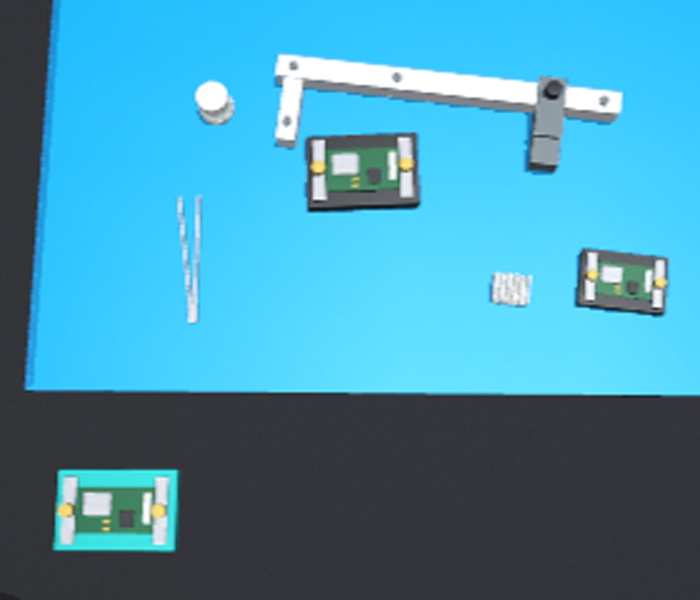

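View pics/top0.png

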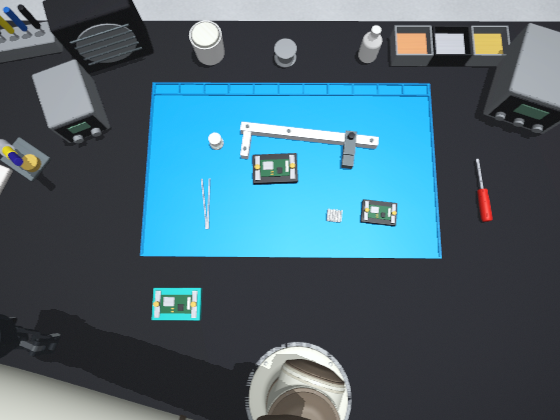

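Three lookalikes in the top picture: the turquoise one at (177,304) is to be left, the small dark one at (379,212) is the smaller of the rest, and the large dark one at (276,168) is the larger. The large dark one fits, and the enlarged crop confirms it. Next I fit the poses.

```bash
cat > h.py <<'E'
import numpy as np,cv2
from scipy.optimize import minimize
def Kof(f):
    fl=210/np.tan(np.radians(f["fovy"])/2); return np.array([[fl,0,f["cx"]],[0,fl,f["cy"]],[0,0,1]])
def proj(P,f): return cv2.projectPoints(np.asarray(P,float).reshape(-1,1,3),f["rvec"],f["tvec"],Kof(f),None)[0].reshape(-1,2)
def box(x0,x1,y0,y1,z0,z1): return np.array([[x,y,z] for x in(x0,x1) for y in(y0,y1) for z in(z0,z1)],float)
def tf(P,x,y,a,z=3):
    c,s=np.cos(a),np.sin(a); return np.c_[x+c*P[:,0]-s*P[:,1], y+s*P[:,0]+c*P[:,1], P[:,2]+z]
CAR=[box(-40,40,-60,60,0,18)]
JIG=[box(0,25,-340,20,0,28),box(-70,0,0,20,0,28)]
JAW=[box(-65,-2,-30,0,0,35)]
S=4
def render(parts,pose,f):
    m=np.zeros((420*S,560*S),np.uint8)
    for P in parts:
        h=cv2.convexHull(((proj(tf(P,*pose),f)+.5)*S).astype(np.float32)).round().astype(np.int32)
        cv2.fillConvexPoly(m,h,1)
    return cv2.resize(m.astype(np.float32),(560,420),interpolation=cv2.INTER_AREA)
def fit(parts,x0,frames,masks,ign=None,free=None):
    def c(p):
        e=0
        for i,(f,m) in enumerate(zip(frames,masks)):
            d=np.abs(render(parts,p*np.array([1,1,.01]),f)-m)
            if ign is not None: d=d*(1-ign[i])
            e+=d.sum()
        return e
    p0=np.array([x0[0],x0[1],x0[2]*100])
    for k in range(3):
        s=minimize(c,p0,method="Nelder-Mead",options=dict(initial_simplex=p0+np.vstack([np.zeros(3),np.diag([12,12,6])/(k+1)]),xatol=.05,fatol=.05,maxiter=250)); p0=s.x
    return np.array([p0[0],p0[1],p0[2]/100]),s.fun
def overlay(f,items,name,crop,size):
    k=6; y0,y1,x0,x1=crop
    im=cv2.resize(f["color"][y0:y1,x0:x1,::-1],None,fx=k,fy=k,interpolation=cv2.INTER_CUBIC)
    for parts,pose,col in items:
        for P in parts:
            q=((proj(tf(P,*pose),f)-[x0,y0]+.5)*k).round().astype(int)
            for i in range(8):
                for j in range(i):
                    if bin(i^j).count("1")==1: cv2.line(im,tuple(map(int,q[i])),tuple(map(int,q[j])),col,1,cv2.LINE_AA)
    cv2.imwrite(name,cv2.resize(im,size,interpolation=cv2.INTER_AREA))
E
cat > meas.py <<'E'
from h import *
from workcell import r
import sys
tag=sys.argv[1]
fs=[r.grab_frame("scene"),r.grab_frame("top")]
def pick(t,f,sel=0,min_=0):
    L=[d for d in r.masks_of(t,f)]
    return L
def gnd(px,f,z):
    R=cv2.Rodrigues(f["rvec"])[0];d=R.T@np.linalg.inv(Kof(f))@[px[0],px[1],1];o=-R.T@f["tvec"];return o+d*(z-o[2])/d[2]
M={}
for t in("carrier","jig","jaw","heat_sink","flux_jar","tweezers"):
    M[t]=[]
    for i,f in enumerate(fs):
        out=[]
        for d in r.masks_of(t,f):
            b=d["bbox"]; g=gnd([(b[0]+b[2])/2,(b[1]+b[3])/2],f,12); out.append((d["score"],g[:2].round(),int(d["region"].sum()),d["region"]))
        print(t,i,[o[:3] for o in out]); M[t].append(out)
import pickle;pickle.dump((fs,M),open(f"m_{tag}.pkl","wb"))
E
python3 meas.py 0
```

```text
carrier 0 [(0.96, array([582.,  63.]), 2444), (0.79, array([ 462., -212.]), 1301), (0.6, array([224., 309.]), 913)]
carrier 1 [(0.96, array([577.,  60.]), 1356), (0.86, array([ 454., -218.]), 820), (0.61, array([215., 301.]), 1650)]
jig 0 [(0.98, array([639., -26.]), 5982)]
jig 1 [(0.88, array([639., -34.]), 2190), (0.32, array([443., 238.]), 58)]
jaw 0 [(0.57, array([ 614., -133.]), 848), (0.44, array([645., 230.]), 491)]
jaw 1 [(0.81, array([ 628., -142.]), 406), (0.52, array([448., -97.]), 173), (0.19, array([573.,  60.]), 1371)]
heat_sink 0 [(0.79, array([449., -92.]), 230)]
heat_sink 1 [(0.7, array([446., -99.]), 140)]
flux_jar 0 [(0.6, array([641., 228.]), 505)]
flux_jar 1 [(0.57, array([645., 218.]), 197)]
tweezers 0 [(0.82, array([479., 246.]), 223)]
tweezers 1 [(0.49, array([475., 246.]), 159)]
```

```bash
cat > fit0.py <<'E'
from h import *
import pickle,sys
tag=sys.argv[1]; cg=eval(sys.argv[2]) if len(sys.argv)>2 else (577,60,0.)
fs,M=pickle.load(open(f"m_{tag}.pkl","rb"))
def best(t,near):
    return [min(M[t][i],key=lambda o:np.hypot(*(o[1]-near)))[3].astype(np.float32) for i in (0,1)]
car=best("carrier",cg[:2]); jig=best("jig",(639,-30)); jaw=best("jaw",(620,-138) if tag=="0" else eval(sys.argv[3]))
if tag=="0":
    ig=[cv2.dilate(m,np.ones((5,5))) for m in jaw]
    J=[fit(JIG,(665,145,-.06),[fs[k] for k in ks],[jig[k] for k in ks],[ig[k] for k in ks]) for ks in((0,1),(0,),(1,))]
    for j in J: print("jig",j[0].round(3),j[1])
    pj=J[0][0]; np.save("jig.npy",pj)
else: pj=np.load("jig.npy")
C=[fit(CAR,cg,[fs[k] for k in ks],[car[k] for k in ks]) for ks in((0,1),(0,),(1,))]
for c in C: print("car",c[0].round(3),c[1])
pc=C[0][0]
# jaw: 1-D along rail
def jp(q): # jaw face offset along jig y = q
    return tf(np.array([[0,q,0.]]),*pj)[0]
best_=None
for ks in ((0,1),(0,),(1,)):
  L=[]
  for q in np.arange(-340,-90,1.):
    p=jp(q); L.append((sum(np.abs(render(JAW,(p[0],p[1],pj[2]),fs[k])-jaw[k]).sum() for k in ks),q))
  print("jaw face y in jig",min(L))
  if len(ks)==2: q=min(L)[1]
p=jp(q)
c,s=np.cos(pj[2]),np.sin(pj[2]); R=np.array([[c,-s],[s,c]])
print("carrier in jig",R.T@(pc[:2]-pj[:2]),"yaw rel deg",np.degrees(pc[2]-pj[2]),"corner",R.T@(tf(np.array([[40,60,0.]]),*pc)[0,:2]-pj[:2]))
it=[(CAR,pc,(0,0,255)),(JIG,pj,(0,255,0)),(JAW,(p[0],p[1],pj[2]),(255,0,255))]
overlay(fs[0],it,f"pics/os_{tag}.png",(220,340,145,385),(800,400))
overlay(fs[1],it,f"pics/ot_{tag}.png",(115,195,230,385),(800,413))
E
python3 fit0.py 0
```

```text
jig [ 6.73785e+02  1.27773e+02 -1.14000e-01] 510.125
jig [ 6.73960e+02  1.28221e+02 -1.13000e-01] 338.5625
jig [ 6.72948e+02  1.25758e+02 -1.14000e-01] 143.0
car [5.74333e+02 6.09500e+01 4.00000e-02] 161.1875
car [5.74143e+02 6.21120e+01 2.90000e-02] 92.375
car [5.74099e+02 6.08170e+01 4.60000e-02] 53.1875
jaw face y in jig (np.float32(384.5), np.float64(-252.0))
jaw face y in jig (np.float32(241.125), np.float64(-252.0))
jaw face y in jig (np.float32(142.75), np.float64(-253.0))
carrier in jig [-91.1915835  -77.71826857] yaw rel deg 8.837806511011296 corner [-60.88476776 -12.28512009]
```

View pics/os_0.png

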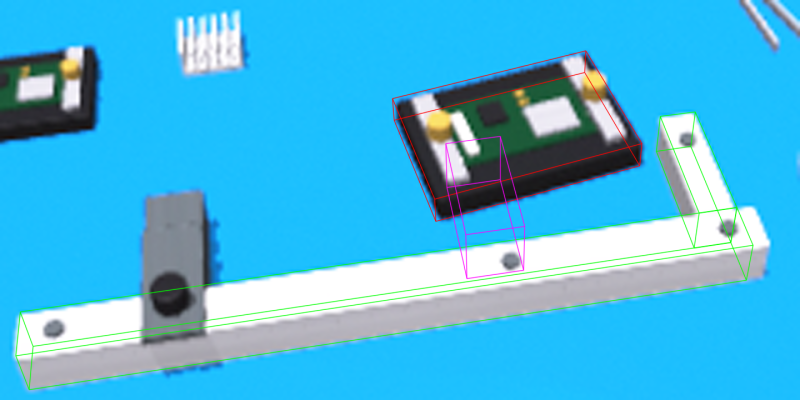

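View pics/ot_0.png

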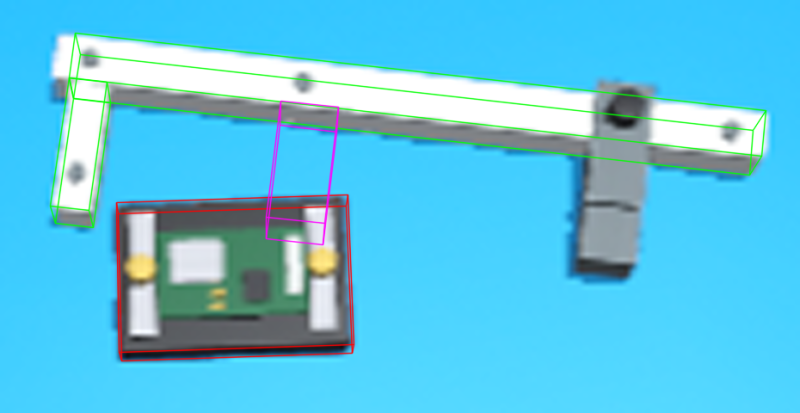

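The jig fit is off by a few mm and my overlay drew the jaw with an overwritten variable. I'll refit using mat-colour segmentation seeded by the network regions.

```bash
cat > fit1.py <<'E'
from h import *
import pickle,sys
SCREW=[box(-2,23,-26,-4,35,49)]   # approx, ignored zones
CLAMP=[box(-36,36,-57,-40,18,28),box(-36,36,40,57,18,28),box(-8,8,-57,-41,18,36),box(-8,8,41,57,18,36)]
JAWR=[box(-2,27,-30,0,28,35),box(-65,-2,-30,0,0,35),box(25,35,-30,0,10,35)]
def nonmat(f):
    c=f["color"].astype(float); mx=c.max(2); d=(c[:,:,2]-c[:,:,0])/np.maximum(mx,1)
    m=(d<0.45)  # mat is strongly blue
    return m
def multi(items,f):
    m=np.zeros((420*S,560*S),np.uint8)
    for parts,pose in items:
        for P in parts:
            h=cv2.convexHull(((proj(tf(P,*pose),f)+.5)*S).astype(np.float32)).round().astype(np.int32); cv2.fillConvexPoly(m,h,1)
    return cv2.resize(m.astype(np.float32),(560,420),interpolation=cv2.INTER_AREA)
def jawpose(pj,q):
    p=tf(np.array([[0,q,0.]]),*pj)[0]; return (p[0],p[1],pj[2])
def joint(fs,p0,fixjig=None,ks=(0,1),step=(6,6,3,6,6,6,6),robot=None):
    """p=[jx,jy,ja*100,q,cx,cy,ca*100]; jig fixed if given"""
    obs=[nonmat(f).astype(np.float32) for f in fs]
    full=lambda p: p if fixjig is None else np.r_[fixjig[0],fixjig[1],fixjig[2]*100,p]
    def items(p):
        pj=(p[0],p[1],p[2]/100); return [(JIG,pj),(JAWR,jawpose(pj,p[3])),(CAR,(p[4],p[5],p[6]/100))]
    # region of interest around the start
    pf=full(np.array(p0)); roi=[];ign=[]
    for i,f in enumerate(fs):
        mm=cv2.dilate((multi(items(pf),f)>0).astype(np.uint8),np.ones((13,13)))
        if robot is not None: mm=mm*(1-robot[i])
        roi.append(mm)
        # clamps and screws stick out: ignore
    def c(p):
        p=full(p);e=0;it=items(p);pj=it[0][1]
        for i in ks:
            a=multi(it,fs[i]); b=multi([(CLAMP,it[2][1]),(SCREW,it[1][1])],fs[i])
            e+=(np.abs(a-obs[i])*roi[i]*(1-np.clip(b-a,0,1))).sum()
        return e
    p=np.array(p0,float);st=np.array(step[-len(p):],float)
    for k in range(4):
        s=minimize(c,p,method="Nelder-Mead",options=dict(initial_simplex=p+np.vstack([np.zeros(len(p)),np.diag(st)/(k+1)]),xatol=.03,fatol=.05,maxiter=500)); p=s.x
    return full(p),s.fun
def report(p):
    pj=np.array([p[0],p[1],p[2]/100]);a=pj[2];R=np.array([[np.cos(a),-np.sin(a)],[np.sin(a),np.cos(a)]])
    pc=(p[4],p[5],p[6]/100)
    print("world",p.round(2),"| car in jig",(R.T@(np.array(pc[:2])-pj[:2])).round(2),"yaw",round(float(np.degrees(pc[2]-a)),2),"jaw q",round(float(p[3]),2))
def draw(fs,p,tag):
    pj=(p[0],p[1],p[2]/100);it=[(CAR,(p[4],p[5],p[6]/100),(0,0,255)),(JIG,pj,(0,255,0)),(JAW,jawpose(pj,p[3]),(255,0,255))]
    overlay(fs[0],it,f"pics/os_{tag}.png",(220,340,145,385),(800,400)); overlay(fs[1],it,f"pics/ot_{tag}.png",(115,195,230,385),(800,413))
E
cat > a.py <<'E'
from fit1 import *
fs,M=pickle.load(open("m_0.pkl","rb"))
p0=[673,131,-11,-252,574,61,4]
for ks in((0,1),(0,),(1,)):
    p,e=joint(fs,p0,ks=ks); print(ks,e);report(p)
    if len(ks)==2: draw(fs,p,"1"); np.save("p0.npy",p)
E
python3 a.py
```

```text
(0, 1) 1037.05078125
world [ 673.29  127.9   -10.89 -250.8   573.65   62.73    7.47] | car in jig [-91.98 -75.62] yaw 10.52 jaw q -250.8
(0,) 665.91796875
world [ 673.4   128.04  -10.85 -251.2   573.13   62.77    6.62] | car in jig [-92.61 -75.75] yaw 10.01 jaw q -251.2
(1,) 322.25
world [ 672.92  127.82  -11.17 -252.32  574.68   62.89    8.09] | car in jig [-90.38 -75.47] yaw 11.04 jaw q -252.32
```

Run:
```python
from fit1 import *
fs,M=pickle.load(open("m_0.pkl","rb"));p=np.load("p0.npy")
m=[nonmat(f)for f in fs]
a=np.hstack([cv2.resize(m[0][220:340,145:385].astype(np.uint8)*255,(400,200)),cv2.resize(m[1][115:195,230:385].astype(np.uint8)*255,(400,200))])
print(fs[1]["color"][140:170:3,275]); print(fs[1]["color"][118:140:2,300])
cv2.imwrite("pics/mask.png",a)
```

```text
[[ 60 203 255]
 [ 61 204 255]
 [ 64 205 255]
 [ 64 205 255]
 [ 63 204 255]
 [ 79  81  86]
 [ 82  86  88]
 [ 67 133  98]
 [ 69 134 100]
 [ 69 135 101]]
[[ 54 199 255]
 [ 54 200 255]
 [ 53 199 255]
 [ 55 200 255]
 [ 55 201 255]
 [225 247 255]
 [255 255 255]
 [255 255 255]
 [255 255 255]
 [253 255 255]
 [128 131 136]]
```

View pics/mask.png

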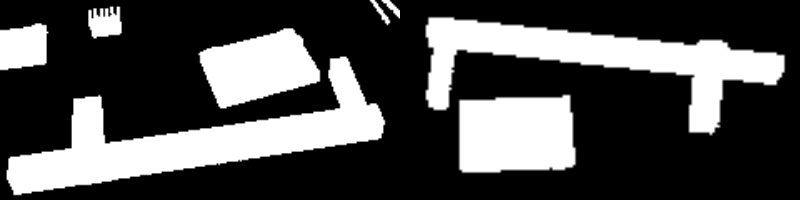

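View pics/os_1.png

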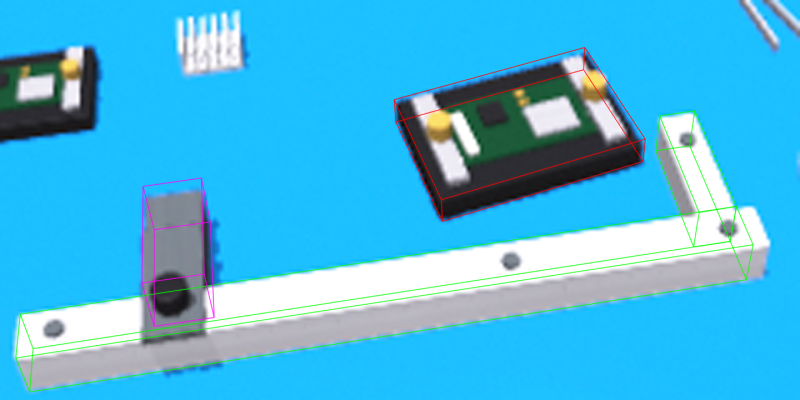

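View pics/ot_1.png

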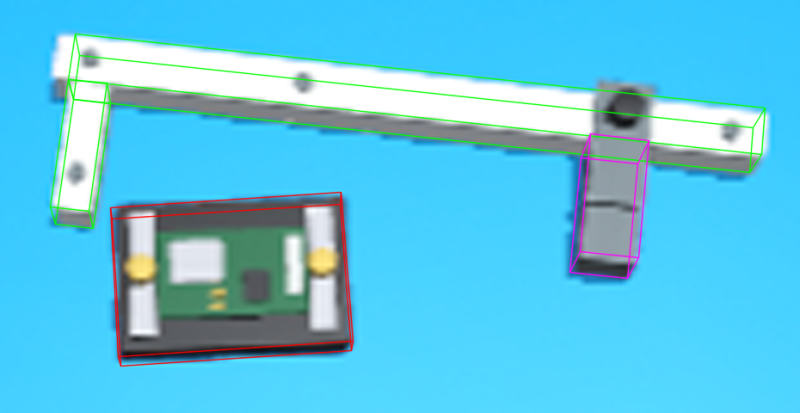

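```bash
cat > b.py <<'E'
import fit1; from fit1 import *
fs,M=pickle.load(open("m_0.pkl","rb"))
obs=[nonmat(f).astype(np.float32) for f in fs]
def run(its,p0,st,ks=(0,1)):
    roi=[cv2.dilate((multi(its(p0)[0],f)>0).astype(np.uint8),np.ones((15,15))) for f in fs]
    def c(p):
        e=0; A,B=its(p)
        for i in ks:
            a=multi(A,fs[i]);b=multi(B,fs[i]) 
            e+=(np.abs(a-obs[i])*roi[i]*(1-np.clip(b-a,0,1))).sum()
        return e
    p=np.array(p0,float)
    for k in range(6):
        s=minimize(c,p,method="Nelder-Mead",options=dict(initial_simplex=p+np.vstack([np.zeros(len(p)),np.diag(st)*(-1)**k/(k/2+1)]),xatol=.02,fatol=.02,maxiter=400)); p=s.x
    return p,s.fun
for ks in((0,1),(0,),(1,)):
    c,e=run(lambda p:([(CAR,(p[0],p[1],p[2]/100))],[(CLAMP,(p[0],p[1],p[2]/100))]),[574,61,4],[5,5,5],ks);print("car",ks,c,e)
    if len(ks)==2:c0=c
def jits(p):
    pj=(p[0],p[1],p[2]/100); J=[box(0,25,-340,20+p[4],0,28),JIG[1]]
    return [(J,pj),(JAWR,jawpose(pj,p[3]))],[(SCREW,jawpose(pj,p[3]))]
for ks in((0,1),(0,),(1,)):
    j,e=run(jits,[673,130,-11,-252,8],[4,4,2,5,4],ks);print("jig",ks,j,e)
    if len(ks)==2:j0=j
np.save("p0.npy",np.r_[j0[:4],c0]);fit1.JIG[0]=box(0,25,-340,20+j0[4],0,28)
p=np.r_[j0[:4],c0];report(p);draw(fs,p,"2")
E
python3 b.py
```

```text
car (0, 1) [575.05701693  62.69287631   4.05027085] 428.015625
car (0,) [573.71842663  62.90998266   2.98849108] 247.76171875
car (1,) [574.66320181  62.02479786   5.85541182] 167.75
jig (0, 1) [ 673.54391855  126.8381179   -11.17913058 -250.84107452    8.60885658] 579.375
jig (0,) [ 673.82245168  127.62106577  -11.17254042 -251.52645726    8.57556663] 353.1875
jig (1,) [ 673.14319452  127.19791669  -11.25337581 -250.71243822    9.42761488] 200.125
world [ 673.54  126.84  -11.18 -250.84  575.06   62.69    4.05] | car in jig [-90.72 -74.73] yaw 8.73 jaw q -250.84
```

```bash
cat > go.py <<'E'
import numpy as np,sys
from scipy.spatial.transform import Rotation as Ro
from workcell import r
p=np.load("p0.npy");J=np.array([673.4,127.0]);a=-0.112
R=np.array([[np.cos(a),-np.sin(a)],[np.sin(a),np.cos(a)]])
s=r.observe();T=s["tcp_pos"];O=s["orientation"]
print("t",round(s["time"],2),"jig xy",(R.T@(T[:2]-J)).round(1),"z",T[2].round(1),"F jig",(R.T@s["ft_force"][:2]).round(1),s["ft_force"][2].round(1),"w",round(s["grip_width"],1))
D=np.c_[np.r_[R[:,1],0],np.r_[R[:,0],0],[0,0,-1]]
print("dr",Ro.from_matrix(O.T@D).as_rotvec(degrees=True).round(2))
for t in sys.argv[1:]:
    x,y,z=eval(t);W=np.r_[J+R@[x,y],z];print(t,"world",W.round(0),"delta tool",(O.T@(W-T)).round(1))
E
python3 go.py "(-165,-75,100)" "(-165,-75,8)"
```

```text
t 1.4 jig xy [-542.6  336.9] z 231.3 F jig [-0.3 -0.4] 0.4 w 85.5
dr [  0.     0.   -11.79]
(-165,-75,100) world [501.  71. 100.] delta tool [-326.   453.8  131.3]
(-165,-75,8) world [501.  71.   8.] delta tool [-326.   453.8  223.3]
```

Call:
{"method": "play_rows", "body": {"deltas": [{"fingers": 0.5,"linear": [-32,45,13],"dr": [0,0,-1]},{"fingers": 0.5,"linear": [-50,70,20],"dr": [0,0,-2]},{"fingers": 0.5,"linear": [-72,100,29],"dr": [0,0,-3.5]},{"fingers": 0.5,"linear": [-94,130,38],"dr": [0,0,-5]},{"fingers": 0.5,"linear": [-115,160,46],"dr": [0,0,-6.5]},{"fingers": 0.5,"linear": [-137,190,55],"dr": [0,0,-8]},{"fingers": 0.5,"linear": [-158,220,64],"dr": [0,0,-9.5]},{"fingers": 0.5,"linear": [-180,250,72],"dr": [0,0,-10.5]},{"fingers": 0.5,"linear": [-200,278,80],"dr": [0,0,-11.8]},{"fingers": 0.5,"linear": [-220,306,88],"dr": [0,0,-11.8]}]}}

```text
time: 2.23
tcp_pos: [394.5, 216.2, 143.2]
orientation: [[0.11, 0.994, 0.001], [0.994, -0.11, 0.0], [0.0, 0.001, -1.0]]
ft_force: [0.7, 1.0, -0.4]
grip_width: 42.6
```

```bash
python3 go.py "(-165,-75,100)" "(-165,-75,8)"
```

```text
t 2.23 jig xy [-287.1   57.5] z 143.2 F jig [0.6 1.1] -0.4 w 42.6
dr [ 0.03 -0.02  0.08]
(-165,-75,100) world [501.  71. 100.] delta tool [-132.7  121.9   43.2]
(-165,-75,8) world [501.  71.   8.] delta tool [-132.7  121.8  135.2]
```

Call:
{"method": "play_rows", "body": {"deltas": [{"fingers": 0.5,"linear": [-25,23,8],"dr": [0,0,0]},{"fingers": 0.5,"linear": [-50,46,15],"dr": [0,0,0]},{"fingers": 0.5,"linear": [-75,69,25],"dr": [0,0,0]},{"fingers": 0.5,"linear": [-100,92,35],"dr": [0,0,0]},{"fingers": 0.5,"linear": [-120,110,43],"dr": [0,0,0]},{"fingers": 0.5,"linear": [-132.7,121.9,60],"dr": [0,0,0]},{"fingers": 0.5,"linear": [-132.7,121.9,85],"dr": [0,0,0]},{"fingers": 0.5,"linear": [-132.7,121.9,110],"dr": [0,0,0]},{"fingers": 0.5,"linear": [-132.7,121.9,125],"dr": [0,0,0]},{"fingers": 0.5,"linear": [-132.7,121.9,125],"dr": [0,0,0]}]}}

```text
time: 3.07
tcp_pos: [498.0, 71.8, 14.8]
orientation: [[0.112, 0.994, -0.005], [0.994, -0.112, -0.001], [-0.001, -0.005, -1.0]]
ft_force: [-0.7, -0.1, -0.4]
grip_width: 42.7
```

```bash
cat > look.py <<'E'
import sys,cv2,numpy as np
from workcell import r
f=r.grab_frame("scene");g=r.grab_frame("top")
a=cv2.resize(f["color"][200:330,160:400,::-1],(800,433),interpolation=cv2.INTER_CUBIC)
b=cv2.resize(g["color"][110:230,210:390,::-1],(780,520),interpolation=cv2.INTER_CUBIC)
cv2.imwrite(f"pics/a{sys.argv[1]}.png",a);cv2.imwrite(f"pics/b{sys.argv[1]}.png",b)
import pickle;pickle.dump([f,g],open(f"f_{sys.argv[1]}.pkl","wb"))
E
python3 go.py "(-165,-75,8)"; python3 look.py 1
```

```text
t 3.07 jig xy [-168.1  -74.4] z 14.8 F jig [-0.7 -0.1] -0.4 w 42.7
dr [-0.3   0.08 -0.02]
(-165,-75,8) world [501.  71.   8.] delta tool [-0.6  3.2  6.8]
```

View pics/a1.png

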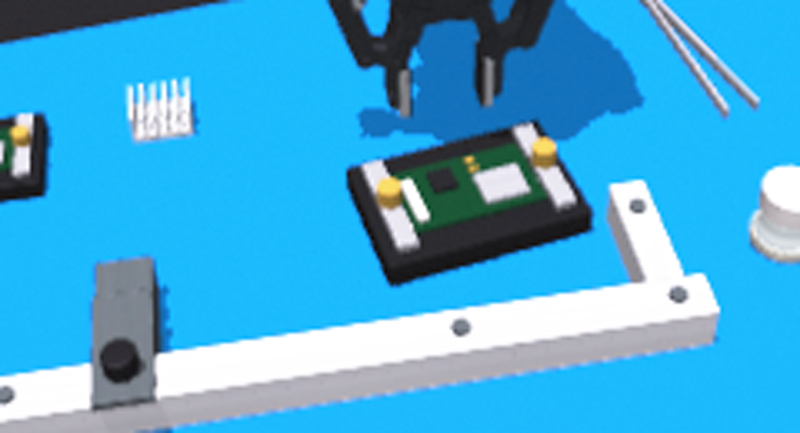

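View pics/b1.png

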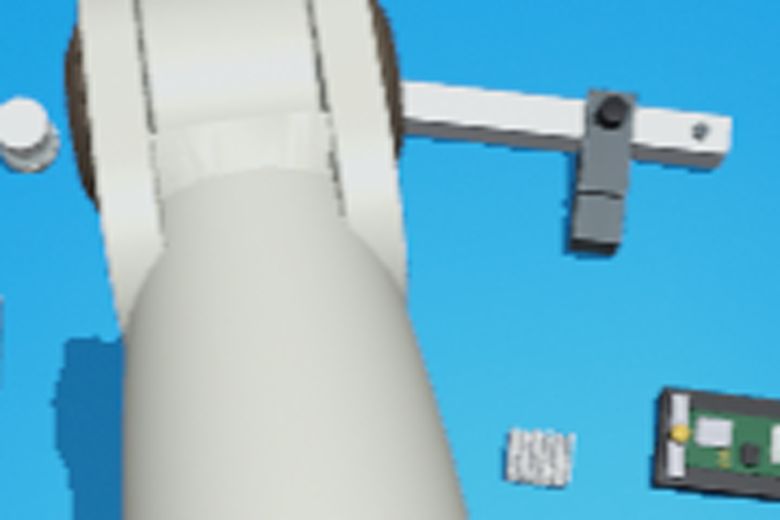

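Call:
{"method": "play_rows", "body": {"deltas": [{"fingers": 0.5,"linear": [0,0,4],"dr": [0,0,0]},{"fingers": 0.5,"linear": [0,2,7],"dr": [0,0,0]},{"fingers": 0.5,"linear": [0,6,7],"dr": [0,0,0]},{"fingers": 0.5,"linear": [0,10,7],"dr": [0,0,0]},{"fingers": 0.5,"linear": [0,14,7],"dr": [0,0,0]},{"fingers": 0.5,"linear": [0,18,7],"dr": [0,0,0]},{"fingers": 0.5,"linear": [0,22,7],"dr": [0,0,0]},{"fingers": 0.5,"linear": [0,26,7],"dr": [0,0,0]},{"fingers": 0.5,"linear": [0,30,7],"dr": [0,0,0]},{"fingers": 0.5,"linear": [0,34,7],"dr": [0,0,0]}]}}

```text
time: 4.0
tcp_pos: [534.1, 68.6, 11.3]
orientation: [[0.111, 0.994, -0.0], [0.994, -0.111, 0.0], [0.0, -0.0, -1.0]]
ft_force: [-2.2, 1.1, 0.7]
grip_width: 42.8
```

```bash
python3 go.py "(-91,-75,8)"; python3 look.py 2
```

```text
t 4.0 jig xy [-131.9  -73.6] z 11.3 F jig [-2.3  0.8] 0.7 w 42.8
dr [-0.03 -0.01  0.02]
(-91,-75,8) world [575.  63.   8.] delta tool [-1.5 40.9  3.2]
```

View pics/a2.png

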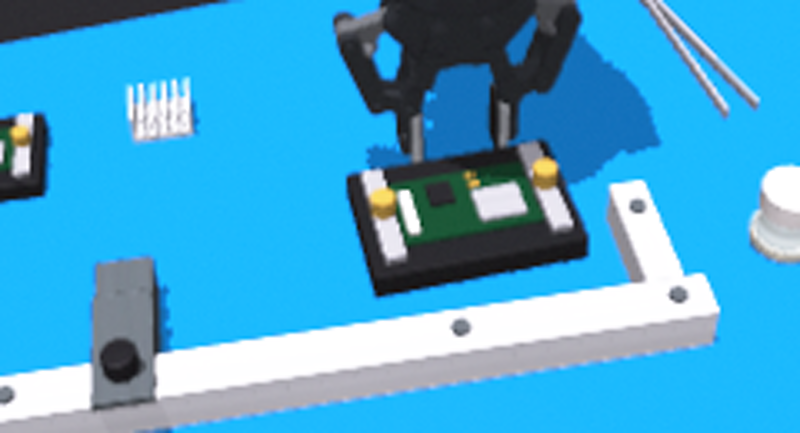

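Call:
{"method": "play_rows", "body": {"deltas": [{"fingers": 0.5,"linear": [0,1,3],"dr": [0,0,0]},{"fingers": 0.5,"linear": [0,4,4],"dr": [0,0,0]},{"fingers": 0.5,"linear": [0,7,4],"dr": [0,0,0]},{"fingers": 0.5,"linear": [0,11,4],"dr": [0,0,0]},{"fingers": 0.5,"linear": [0,15,4],"dr": [0,0,0]},{"fingers": 0.5,"linear": [0,19,4],"dr": [0,0,0]},{"fingers": 0.5,"linear": [0,22,4],"dr": [0,0,0]},{"fingers": 0.5,"linear": [0,25,4],"dr": [0,0,0]},{"fingers": 0.5,"linear": [0,28,4],"dr": [0,0,0]},{"fingers": 0.5,"linear": [0,30,4],"dr": [0,0,0]}]}}

```text
time: 4.93
tcp_pos: [564.1, 65.2, 7.2]
orientation: [[0.112, 0.994, 0.0], [0.994, -0.112, -0.0], [-0.0, 0.0, -1.0]]
ft_force: [-2.1, -0.1, -0.9]
grip_width: 42.7
```

```bash
python3 go.py "(-91,-75,8)"; python3 look.py 3
```

```text
t 4.93 jig xy [-101.7  -73.6] z 7.2 F jig [-2.  -0.3] -0.9 w 42.7
dr [0.   0.   0.01]
(-91,-75,8) world [575.  63.   8.] delta tool [-1.4 10.7 -0.8]
```

View pics/a3.png

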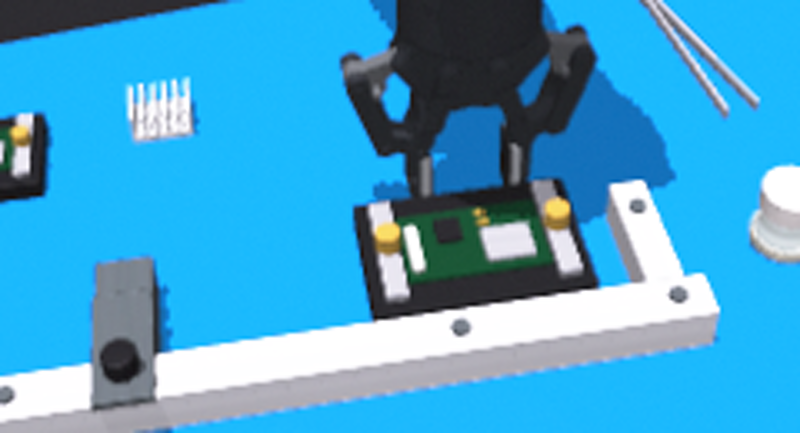

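Call:
{"method": "play_rows", "body": {"deltas": [{"fingers": 0.5,"linear": [0,1,0],"dr": [0,0,0]},{"fingers": 0.5,"linear": [0,2,0],"dr": [0,0,0]},{"fingers": 0.5,"linear": [0,3,0],"dr": [0,0,0]},{"fingers": 0.5,"linear": [0,4,0],"dr": [0,0,0]},{"fingers": 0.5,"linear": [0,5,0],"dr": [0,0,0]},{"fingers": 0.5,"linear": [0,6,0],"dr": [0,0,0]},{"fingers": 0.5,"linear": [0,7,0],"dr": [0,0,0]},{"fingers": 0.5,"linear": [0,7.5,0],"dr": [0,0,0]}]}}

```text
time: 5.7
tcp_pos: [571.3, 64.4, 7.4]
orientation: [[0.112, 0.994, 0.0], [0.994, -0.112, 0.0], [0.0, 0.0, -1.0]]
ft_force: [-3.3, 0.2, 4.0]
grip_width: 42.4
```

```bash
python3 go.py "(-91,-75,8)"
```

```text
t 5.7 jig xy [-94.5 -73.6] z 7.4 F jig [-3.3 -0.1] 4.0 w 42.4
dr [ 0.01 -0.    0.01]
(-91,-75,8) world [575.  63.   8.] delta tool [-1.4  3.5 -0.6]
```

Call:
{"method": "play_rows", "body": {"deltas": [{"fingers": 0.5,"linear": [0,0.7,0],"dr": [0,0,0]},{"fingers": 0.5,"linear": [0,1.3,0],"dr": [0,0,0]},{"fingers": 0.5,"linear": [0,2,0],"dr": [0,0,0]}]}}

```text
time: 5.95
tcp_pos: [573.2, 64.1, 7.3]
orientation: [[0.112, 0.994, -0.0], [0.994, -0.112, -0.0], [-0.0, -0.0, -1.0]]
ft_force: [-3.4, -0.1, 2.3]
grip_width: 43.1
```

```bash
python3 go.py "(-91,-75,8)"; python3 look.py 4
```

```text
t 5.95 jig xy [-92.6 -73.7] z 7.3 F jig [-3.4 -0.5] 2.3 w 43.1
dr [-0.    0.    0.01]
(-91,-75,8) world [575.  63.   8.] delta tool [-1.3  1.6 -0.7]
```

View pics/a4.png

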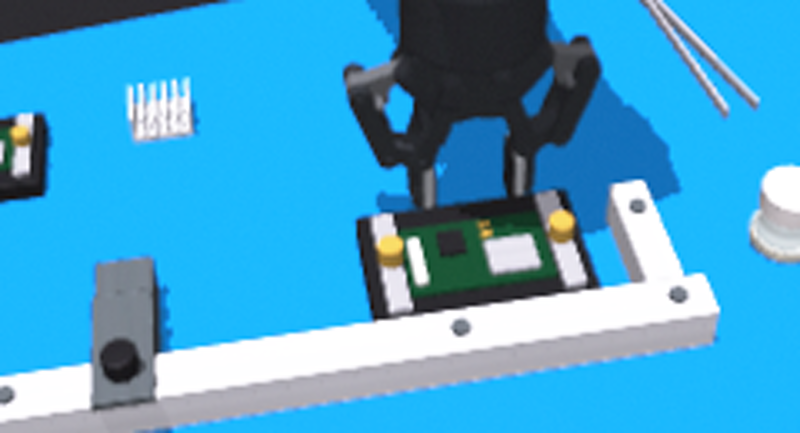

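Not yet at the rail (force is still sliding level), so I continue in small steps.

Call:
{"method": "play_rows", "body": {"deltas": [{"fingers": 0.5,"linear": [0,0.7,0],"dr": [0,0,0]},{"fingers": 0.5,"linear": [0,1.4,0],"dr": [0,0,0]},{"fingers": 0.5,"linear": [0,2,0],"dr": [0,0,0]}]}}

```text
time: 6.3
tcp_pos: [575.0, 64.0, 7.2]
orientation: [[0.112, 0.994, -0.0], [0.994, -0.112, 0.0], [0.0, -0.0, -1.0]]
ft_force: [-8.2, 0.8, 4.5]
grip_width: 42.3
```

```bash
python3 go.py
```

```text
t 6.3 jig xy [-90.7 -73.6] z 7.2 F jig [-8.3 -0.1] 4.5 w 42.3
dr [-0.02 -0.    0.01]
```

Call:
{"method": "play_rows", "body": {"deltas": [{"fingers": 0.5,"linear": [0,0.6,0],"dr": [0,0,0]},{"fingers": 0.5,"linear": [0,1.2,0],"dr": [0,0,0]},{"fingers": 0.5,"linear": [0,1.2,0],"dr": [0,0,0]}]}}

```text
time: 6.55
tcp_pos: [575.0, 64.0, 7.2]
orientation: [[0.111, 0.994, -0.003], [0.994, -0.111, 0.0], [0.0, -0.003, -1.0]]
ft_force: [-10.4, 0.8, 7.6]
grip_width: 42.8
```

```bash
python3 go.py; python3 look.py 5
```

```text
t 6.55 jig xy [-90.7 -73.6] z 7.2 F jig [-10.4  -0.3] 7.6 w 42.8
dr [-0.16 -0.    0.02]
```

View pics/a5.png

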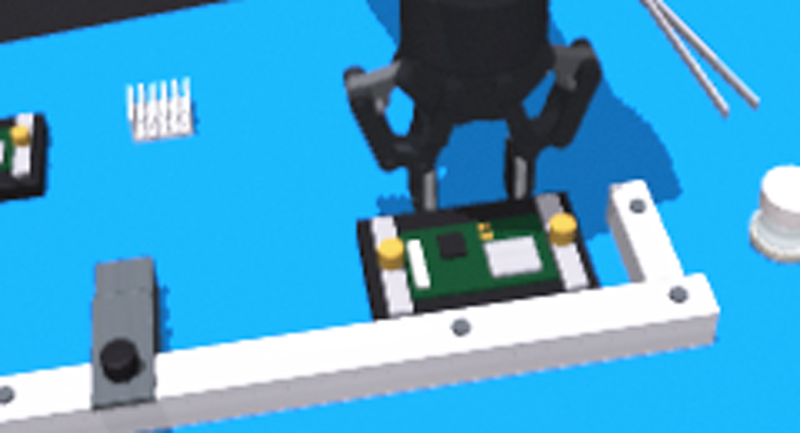

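Call:
{"method": "play_rows", "body": {"deltas": [{"fingers": 0.5,"linear": [0,-5,0],"dr": [0,0,0]},{"fingers": 0.5,"linear": [0,-15,0],"dr": [0,0,0]},{"fingers": 0.5,"linear": [0,-25,-5],"dr": [0,0,0]},{"fingers": 0.7,"linear": [0,-30,-25],"dr": [0,0,0]},{"fingers": 1,"linear": [0,-30,-50],"dr": [0,0,0]},{"fingers": 1,"linear": [0,-30,-80],"dr": [0,0,0]},{"fingers": 1,"linear": [0,-30,-110],"dr": [0,0,0]},{"fingers": 1,"linear": [0,-30,-110],"dr": [0,0,0]}]}}

```text
time: 7.32
tcp_pos: [549.3, 67.4, 123.6]
orientation: [[0.112, 0.994, 0.009], [0.994, -0.112, 0.001], [0.002, 0.009, -1.0]]
ft_force: [0.7, 0.7, 0.1]
grip_width: -0.1
```

```bash
python3 go.py "(-42,-165,90)"; python3 -c "
from workcell import r;print(r.observe()['qpos'])"
```

```text
t 7.32 jig xy [-116.6  -73.1] z 123.6 F jig [0.6 0.8] 0.1 w -0.1
dr [ 0.53 -0.11  0.01]
(-42,-165,90) world [613. -32.  90.] delta tool [-92.   74.3  34.2]
[ 7.00385853e+00  4.09052144e+00 -2.76659233e+00  8.25973338e+01
 -1.49567074e-02  1.34146733e+01]
```

Call:
{"method": "play_rows", "body": {"deltas": [{"fingers": 1,"linear": [-9,7,0],"dr": [0,0,6]},{"fingers": 1,"linear": [-18,14,0],"dr": [0,0,13]},{"fingers": 1,"linear": [-27,21,0],"dr": [0,0,20]},{"fingers": 1,"linear": [-36,28,0],"dr": [0,0,27]},{"fingers": 1,"linear": [-46,36,0],"dr": [0,0,34]},{"fingers": 1,"linear": [-56,44,0],"dr": [0,0,41]},{"fingers": 1,"linear": [-65,52,0],"dr": [0,0,48]},{"fingers": 1,"linear": [-74,60,0],"dr": [0,0,55]},{"fingers": 1,"linear": [-83,67,0],"dr": [0,0,62]},{"fingers": 1,"linear": [-92,74,0],"dr": [0,0,69]}]}}

```text
time: 8.15
tcp_pos: [610.6, -33.2, 117.1]
orientation: [[0.969, 0.246, 0.001], [0.246, -0.969, -0.0], [0.001, 0.001, -1.0]]
ft_force: [0.5, 0.1, -0.3]
grip_width: 0.2
```

Call:
{"method": "play_rows", "body": {"deltas": [{"fingers": 1,"linear": [0,0,0],"dr": [0,0,7]},{"fingers": 1,"linear": [0,0,0],"dr": [0,0,14]},{"fingers": 1,"linear": [0,0,0],"dr": [0,0,21]},{"fingers": 1,"linear": [0,0,0],"dr": [0,0,21]},{"fingers": 1,"linear": [0,0,0],"dr": [0,0,21]}]}}

```text
time: 8.57
tcp_pos: [610.1, -32.6, 117.1]
orientation: [[0.994, -0.108, 0.001], [-0.108, -0.994, -0.0], [0.001, 0.0, -1.0]]
ft_force: [0.2, -0.8, -0.1]
grip_width: -0.1
```

```bash
python3 go.py "(-42,-165,90)" "(-42,-165,9)"; python3 look.py 6
```

```text
t 8.57 jig xy [ -45.1 -165.7] z 117.1 F jig [ 0.3 -0.8] -0.1 w -0.1
dr [ 4.000e-02 -2.000e-02 -8.978e+01]
(-42,-165,90) world [613. -32.  90.] delta tool [ 3.1 -0.7 27.1]
(-42,-165,9) world [613. -32.   9.] delta tool [  3.   -0.7 108.1]
```

View pics/a6.png

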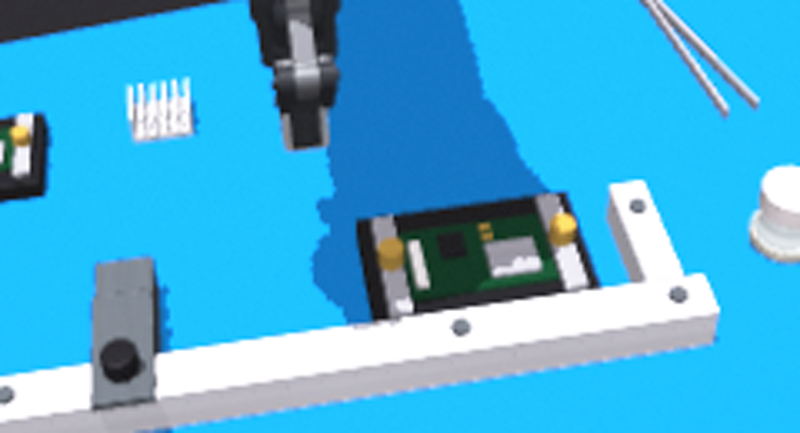

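View pics/b6.png

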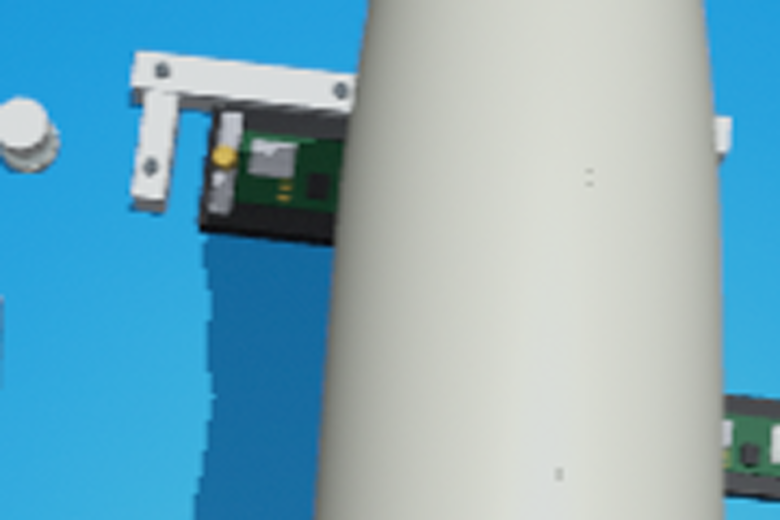

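Call:
{"method": "play_rows", "body": {"deltas": [{"fingers": 1,"linear": [1,0,30],"dr": [0,0,0]},{"fingers": 1,"linear": [3,0,60],"dr": [0,0,0]},{"fingers": 1,"linear": [3,0,85],"dr": [0,0,0]},{"fingers": 1,"linear": [3,0,100],"dr": [0,0,0]},{"fingers": 1,"linear": [3,0,106],"dr": [0,0,0]},{"fingers": 1,"linear": [3,0,107],"dr": [0,0,0]},{"fingers": 1,"linear": [3,-3,107],"dr": [0,0,0]},{"fingers": 1,"linear": [3,-6,107],"dr": [0,0,0]},{"fingers": 1,"linear": [3,-9,107],"dr": [0,0,0]},{"fingers": 1,"linear": [3,-12,107],"dr": [0,0,0]}]}}

```text
time: 9.5
tcp_pos: [614.9, -20.5, 11.6]
orientation: [[0.994, -0.111, 0.002], [-0.111, -0.994, -0.0], [0.002, -0.0, -1.0]]
ft_force: [0.2, -0.3, 0.5]
grip_width: -0.0
```

```bash
python3 go.py "(-42,-131,8)"; python3 look.py 7
```

```text
t 9.5 jig xy [ -41.7 -153.1] z 11.6 F jig [ 0.2 -0.3] 0.5 w -0.0
dr [ 8.000e-02 -9.000e-02 -8.997e+01]
(-42,-131,8) world [617.   2.   8.] delta tool [ -0.3 -22.1   3.6]
```

View pics/a7.png

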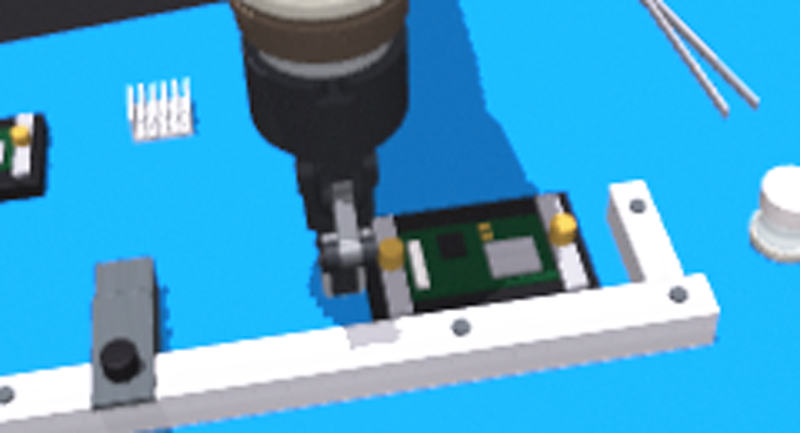

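Call:
{"method": "play_rows", "body": {"deltas": [{"fingers": 1,"linear": [0,-2,1],"dr": [0,0,0]},{"fingers": 1,"linear": [0,-4,2],"dr": [0,0,0]},{"fingers": 1,"linear": [0,-6,2],"dr": [0,0,0]},{"fingers": 1,"linear": [0,-8,2],"dr": [0,0,0]},{"fingers": 1,"linear": [0,-10,2],"dr": [0,0,0]},{"fingers": 1,"linear": [0,-12,2],"dr": [0,0,0]},{"fingers": 1,"linear": [0,-14,2],"dr": [0,0,0]},{"fingers": 1,"linear": [0,-16,2],"dr": [0,0,0]},{"fingers": 1,"linear": [0,-17,2],"dr": [0,0,0]}]}}

```text
time: 10.35
tcp_pos: [616.1, -3.8, 8.3]
orientation: [[0.994, -0.112, 0.0], [-0.112, -0.994, -0.0], [0.0, 0.0, -1.0]]
ft_force: [-1.2, -4.2, 2.1]
grip_width: 0.1
```

```bash
python3 go.py "(-42,-131,8)"; python3 look.py 8
```

```text
t 10.35 jig xy [ -42.3 -136.4] z 8.3 F jig [-0.7 -4.3] 2.1 w 0.1
dr [ 1.000e-02 -1.000e-02 -8.999e+01]
(-42,-131,8) world [617.   2.   8.] delta tool [ 0.3 -5.4  0.3]
```

View pics/a8.png

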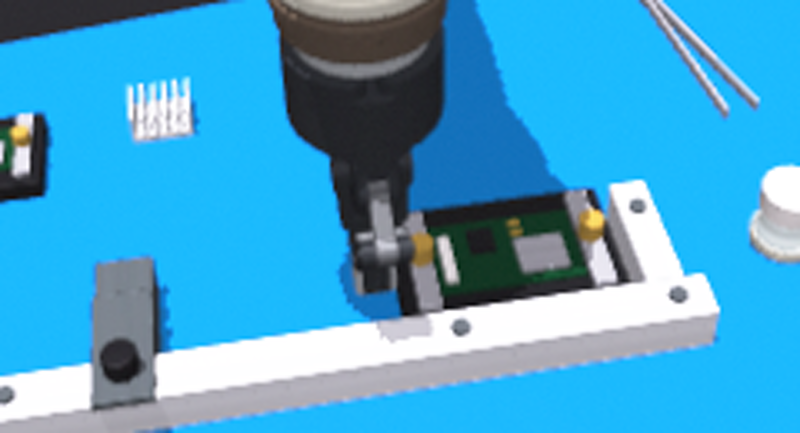

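Call:
{"method": "play_rows", "body": {"deltas": [{"fingers": 1,"linear": [0,-1,0],"dr": [0,0,0]},{"fingers": 1,"linear": [0,-2,0],"dr": [0,0,0]},{"fingers": 1,"linear": [0,-3,0],"dr": [0,0,0]},{"fingers": 1,"linear": [0,-4,0],"dr": [0,0,0]},{"fingers": 1,"linear": [0,-5,0],"dr": [0,0,0]}]}}

```text
time: 10.87
tcp_pos: [616.5, 1.0, 8.2]
orientation: [[0.994, -0.112, -0.0], [-0.112, -0.994, -0.0], [-0.0, 0.0, -1.0]]
ft_force: [-0.3, -3.7, 1.5]
grip_width: 0.3
```

```bash
python3 go.py "(-42,-131,8)"
```

```text
t 10.87 jig xy [ -42.4 -131.5] z 8.2 F jig [ 0.1 -3.7] 1.5 w 0.3
dr [-1.000e-02  1.000e-02 -8.999e+01]
(-42,-131,8) world [617.   2.   8.] delta tool [ 0.4 -0.5  0.2]
```

Call:
{"method": "play_rows", "body": {"deltas": [{"fingers": 1,"linear": [0,-0.7,0],"dr": [0,0,0]},{"fingers": 1,"linear": [0,-1.4,0],"dr": [0,0,0]},{"fingers": 1,"linear": [0,-2,0],"dr": [0,0,0]}]}}

```text
time: 11.12
tcp_pos: [616.6, 1.1, 8.2]
orientation: [[0.994, -0.113, -0.0], [-0.113, -0.994, -0.004], [0.0, 0.004, -1.0]]
ft_force: [-0.6, -15.5, 2.2]
grip_width: 0.2
```

```bash
python3 go.py "(-42,-131,8)"
```

```text
t 11.12 jig xy [ -42.4 -131.4] z 8.2 F jig [  1.2 -15.5] 2.2 w 0.2
dr [  0.17   0.17 -90.07]
(-42,-131,8) world [617.   2.   8.] delta tool [ 0.4 -0.4  0.2]
```

Call:
{"method": "play_rows", "body": {"deltas": [{"fingers": 1,"linear": [0,2,0],"dr": [0,0,0]},{"fingers": 1,"linear": [0,10,0],"dr": [0,0,0]},{"fingers": 1,"linear": [0,22,-5],"dr": [0,0,0]},{"fingers": 1,"linear": [0,30,-30],"dr": [0,0,0]},{"fingers": 1,"linear": [-15,50,-65],"dr": [0,0,0]},{"fingers": 1,"linear": [-30,80,-90],"dr": [0,0,0]},{"fingers": 1,"linear": [-45,115,-100],"dr": [0,0,0]},{"fingers": 1,"linear": [-60,150,-100],"dr": [0,0,0]},{"fingers": 1,"linear": [-60,185,-100],"dr": [0,0,0]},{"fingers": 1,"linear": [-60,185,-100],"dr": [0,0,0]}]}}

```text
time: 11.95
tcp_pos: [535.1, -179.5, 109.3]
orientation: [[0.993, -0.116, 0.001], [-0.116, -0.993, -0.001], [0.002, 0.001, -1.0]]
ft_force: [-0.3, -0.3, -0.5]
grip_width: -0.1
```

```bash
python3 look.py 9
cat > fc.py <<'E'
import fit1,sys; from fit1 import *
p=np.load("p0.npy"); fit1.JIG[0]=box(0,25,-340,28.6,0,28)
tag=sys.argv[1];q=float(sys.argv[2]);fs=pickle.load(open(f"f_{tag}.pkl","rb"))
c=tf(np.array([[-40,-60,0.]]),p[0],p[1],p[2]/100)[0]
pp=np.r_[p[:3],q,c[0],c[1],p[2]]
draw(fs,pp,"h"+tag)   # model at the home pose
E
python3 fc.py 9 -251; python3 go.py "(-45,-310,8)"
```

```text
t 12.05 jig xy [-102.7 -316.3] z 108.7 F jig [-0.5  0.7] -0.5 w -0.2
dr [ 0.000e+00 -4.000e-02 -9.015e+01]
(-45,-310,8) world [ 594. -176.    8.] delta tool [ 57.7  -6.4 100.7]
```

View pics/os_h9.png

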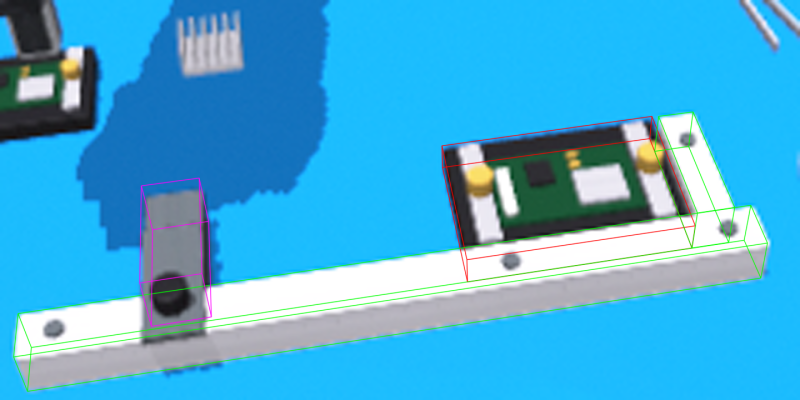

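View pics/ot_h9.png

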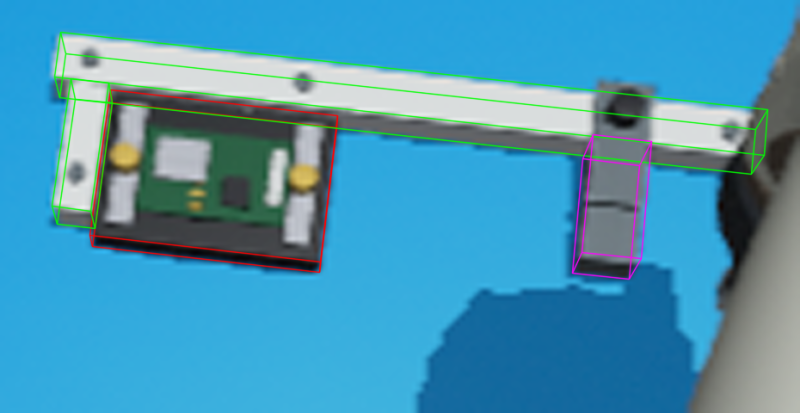

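At home within camera accuracy. I'll give it one light side push to make sure it is flush before the jaw.

Call:
{"method": "play_rows", "body": {"deltas": [{"fingers": 1,"linear": [-5,-30,0],"dr": [0,0,0]},{"fingers": 1,"linear": [-10,-65,0],"dr": [0,0,0]},{"fingers": 1,"linear": [-15,-100,0],"dr": [0,0,0]},{"fingers": 1,"linear": [-15,-135,0],"dr": [0,0,0]},{"fingers": 1,"linear": [-15,-170,0],"dr": [0,0,0]},{"fingers": 1,"linear": [-15,-205,0],"dr": [0,0,0]},{"fingers": 1,"linear": [-15,-235,10],"dr": [0,0,0]},{"fingers": 1,"linear": [-15,-248,30],"dr": [0,0,0]},{"fingers": 1,"linear": [-15,-248,60],"dr": [0,0,0]},{"fingers": 1,"linear": [-15,-248,85],"dr": [0,0,0]}]}}

```text
time: 12.88
tcp_pos: [549.0, 76.3, 22.1]
orientation: [[0.994, -0.108, 0.0], [-0.108, -0.994, 0.001], [0.0, -0.001, -1.0]]
ft_force: [0.4, 0.7, -0.2]
grip_width: -0.1
```

```bash
python3 go.py "(-95,-66,9)"
```

```text
t 12.88 jig xy [-117.9  -64.3] z 22.1 F jig [0.3 0.8] -0.2 w -0.1
dr [-3.000e-02 -3.000e-02 -8.978e+01]
(-95,-66,9) world [572.  72.   9.] delta tool [22.9  1.8 13.1]
```

Call:
{"method": "play_rows", "body": {"deltas": [{"fingers": 1,"linear": [0,0,7],"dr": [0,0,0]},{"fingers": 1,"linear": [0,0,12],"dr": [0,0,0]},{"fingers": 1,"linear": [4,0,12],"dr": [0,0,0]},{"fingers": 1,"linear": [9,0,12],"dr": [0,0,0]},{"fingers": 1,"linear": [13,0,12],"dr": [0,0,0]},{"fingers": 1,"linear": [16,0,12],"dr": [0,0,0]},{"fingers": 1,"linear": [18,0,12],"dr": [0,0,0]},{"fingers": 1,"linear": [18,0,12],"dr": [0,0,0]}]}}

```text
time: 13.55
tcp_pos: [567.9, 71.7, 11.8]
orientation: [[0.994, -0.112, 0.001], [-0.112, -0.994, 0.0], [0.001, -0.0, -1.0]]
ft_force: [0.9, -0.4, 0.8]
grip_width: 0.0
```

```bash
python3 go.py
```

```text
t 13.55 jig xy [-98.6 -66.7] z 11.8 F jig [ 1.  -0.3] 0.8 w 0.0
dr [ 3.000e-02 -5.000e-02 -9.001e+01]
```

Call:
{"method": "play_rows", "body": {"deltas": [{"fingers": 1,"linear": [1,0,0],"dr": [0,0,0]},{"fingers": 1,"linear": [2,0,0],"dr": [0,0,0]},{"fingers": 1,"linear": [3,0,0],"dr": [0,0,0]},{"fingers": 1,"linear": [4,0,0],"dr": [0,0,0]}]}}

```text
time: 13.88
tcp_pos: [571.1, 71.4, 11.3]
orientation: [[0.994, -0.112, -0.0], [-0.112, -0.994, 0.0], [-0.0, -0.0, -1.0]]
ft_force: [0.1, -0.4, -0.0]
grip_width: 0.3
```

```bash
python3 go.py
```

```text
t 13.88 jig xy [-95.4 -66.6] z 11.3 F jig [ 0.1 -0.4] -0.0 w 0.3
dr [ -0.     0.   -89.99]
```

Call:
{"method": "play_rows", "body": {"deltas": [{"fingers": 1,"linear": [1,0,0],"dr": [0,0,0]},{"fingers": 1,"linear": [2,0,0],"dr": [0,0,0]},{"fingers": 1,"linear": [2.5,0,0],"dr": [0,0,0]}]}}

```text
time: 14.13
tcp_pos: [573.7, 71.2, 11.3]
orientation: [[0.994, -0.112, -0.0], [-0.112, -0.994, 0.0], [-0.0, -0.0, -1.0]]
ft_force: [-0.2, 0.1, -0.7]
grip_width: 0.1
```

```bash
python3 go.py
```

```text
t 14.13 jig xy [-92.8 -66.6] z 11.3 F jig [-0.2  0.1] -0.7 w 0.1
dr [ -0.    -0.   -89.99]
```

Call:
{"method": "play_rows", "body": {"deltas": [{"fingers": 1,"linear": [1,0,0],"dr": [0,0,0]},{"fingers": 1,"linear": [2,0,0],"dr": [0,0,0]},{"fingers": 1,"linear": [2.5,0,0],"dr": [0,0,0]}]}}

```text
time: 14.38
tcp_pos: [574.5, 70.9, 11.0]
orientation: [[0.994, -0.111, -0.003], [-0.111, -0.994, 0.0], [-0.003, 0.0, -1.0]]
ft_force: [-10.7, 0.1, 6.3]
grip_width: 0.1
```

```bash
python3 go.py
```

```text
t 14.38 jig xy [-92.  -66.8] z 11.0 F jig [-10.6  -1.1] 6.3 w 0.1
dr [ -0.14   0.17 -89.98]
```

Call:
{"method": "play_rows", "body": {"deltas": [{"fingers": 1,"linear": [-3,0,0],"dr": [0,0,0]},{"fingers": 1,"linear": [-12,0,0],"dr": [0,0,0]},{"fingers": 1,"linear": [-24,0,-10],"dr": [0,0,0]},{"fingers": 1,"linear": [-28,0,-45],"dr": [0,0,0]},{"fingers": 1,"linear": [-28,15,-80],"dr": [0,0,0]},{"fingers": 1,"linear": [-28,50,-90],"dr": [0,0,0]},{"fingers": 1,"linear": [-28,85,-90],"dr": [0,0,0]},{"fingers": 1,"linear": [-28,120,-90],"dr": [0,0,0]},{"fingers": 1,"linear": [-28,155,-90],"dr": [0,0,0]},{"fingers": 1,"linear": [-20,190,-90],"dr": [0,0,0]}]}}

```text
time: 15.22
tcp_pos: [533.8, -117.0, 101.8]
orientation: [[0.994, -0.111, 0.001], [-0.111, -0.994, -0.0], [0.001, 0.0, -1.0]]
ft_force: [0.8, 1.0, 0.2]
grip_width: -0.3
```

```bash
python3 go.py "(-42,-312,80)"  "(-42,-312,13)"
```

```text
t 15.22 jig xy [-111.5 -258. ] z 101.8 F jig [0.7 1.1] 0.2 w -0.3
dr [ 4.000e-02 -3.000e-02 -8.997e+01]
(-42,-312,80) world [ 597. -178.   80.] delta tool [69.4 54.  21.9]
(-42,-312,13) world [ 597. -178.   13.] delta tool [69.4 54.  88.9]
```

Call:
{"method": "play_rows", "body": {"deltas": [{"fingers": 1,"linear": [20,20,0],"dr": [0,0,0]},{"fingers": 1,"linear": [40,42,0],"dr": [0,0,0]},{"fingers": 1,"linear": [60,54,0],"dr": [0,0,0]},{"fingers": 1,"linear": [69,54,10],"dr": [0,0,0]},{"fingers": 1,"linear": [69,54,35],"dr": [0,0,0]},{"fingers": 1,"linear": [69,54,60],"dr": [0,0,0]},{"fingers": 1,"linear": [69,54,80],"dr": [0,0,0]},{"fingers": 1,"linear": [69,54,88],"dr": [0,0,0]},{"fingers": 1,"linear": [69,54,88],"dr": [0,0,0]}]}}

```text
time: 15.97
tcp_pos: [595.9, -176.1, 10.8]
orientation: [[0.994, -0.111, -0.004], [-0.111, -0.994, 0.001], [-0.004, -0.001, -1.0]]
ft_force: [-0.0, 0.6, 0.6]
grip_width: 0.3
```

```bash
python3 go.py "(-42,-161,13)"; python3 look.py 10
```

```text
t 15.97 jig xy [ -43.1 -309.8] z 10.8 F jig [-0.1  0.6] 0.6 w 0.3
dr [ -0.21   0.14 -89.97]
(-42,-161,13) world [614. -28.  13.] delta tool [   1.2 -148.8   -2.1]
```

View pics/a10.png

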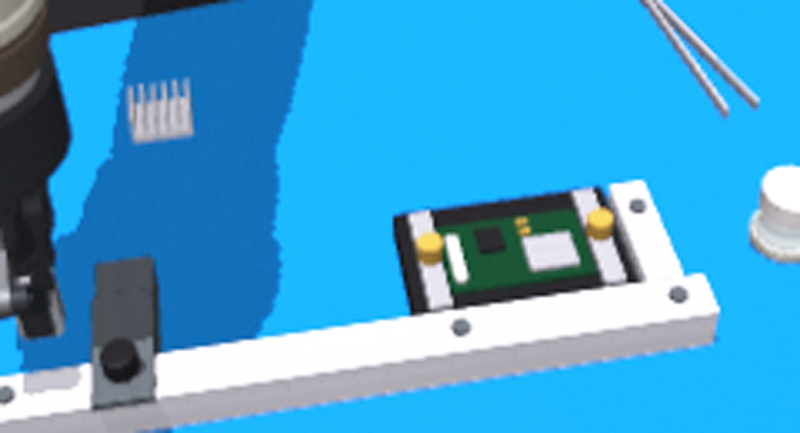

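Call:
{"method": "play_rows", "body": {"deltas": [{"fingers": 1,"linear": [0,-4,0],"dr": [0,0,0]},{"fingers": 1,"linear": [0,-8,0],"dr": [0,0,0]},{"fingers": 1,"linear": [0,-12,0],"dr": [0,0,0]},{"fingers": 1,"linear": [0,-16,0],"dr": [0,0,0]},{"fingers": 1,"linear": [0,-20,0],"dr": [0,0,0]},{"fingers": 1,"linear": [0,-24,0],"dr": [0,0,0]},{"fingers": 1,"linear": [0,-29,0],"dr": [0,0,0]},{"fingers": 1,"linear": [0,-34,0],"dr": [0,0,0]},{"fingers": 1,"linear": [0,-39,0],"dr": [0,0,0]},{"fingers": 1,"linear": [0,-44,0],"dr": [0,0,0]}]}}

```text
time: 16.9
tcp_pos: [602.7, -133.0, 13.4]
orientation: [[0.994, -0.112, 0.0], [-0.112, -0.994, -0.0], [0.0, 0.0, -1.0]]
ft_force: [0.1, -2.3, 3.0]
grip_width: 0.3
```

```bash
python3 go.py "(-42,-161,13)"; python3 look.py 11
```

```text
t 16.9 jig xy [ -41.2 -266.2] z 13.4 F jig [ 0.3 -2.3] 3.0 w 0.3
dr [ 3.e-02 -1.e-02 -9.e+01]
(-42,-161,13) world [614. -28.  13.] delta tool [  -0.8 -105.2    0.4]
```

View pics/a11.png

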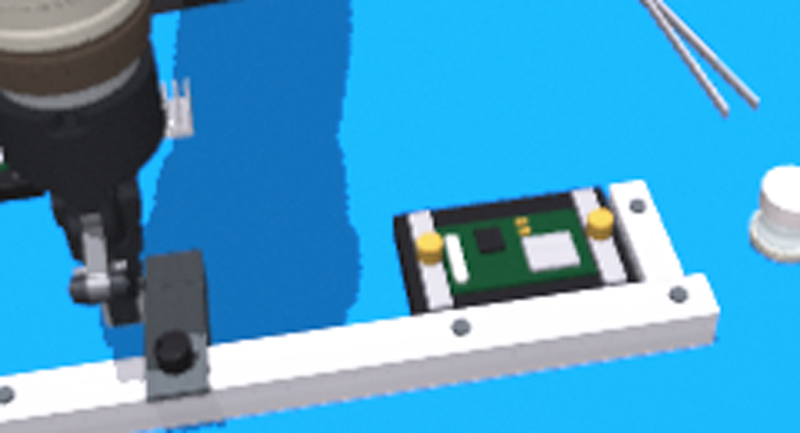

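Jaw slides at about 2–3 N. Continuing.

Call:
{"method": "play_rows", "body": {"deltas": [{"fingers": 1,"linear": [0,-5,0],"dr": [0,0,0]},{"fingers": 1,"linear": [0,-10,0],"dr": [0,0,0]},{"fingers": 1,"linear": [0,-15,0],"dr": [0,0,0]},{"fingers": 1,"linear": [0,-20,0],"dr": [0,0,0]},{"fingers": 1,"linear": [0,-25,0],"dr": [0,0,0]},{"fingers": 1,"linear": [0,-30,0],"dr": [0,0,0]},{"fingers": 1,"linear": [0,-35,0],"dr": [0,0,0]},{"fingers": 1,"linear": [0,-40,0],"dr": [0,0,0]},{"fingers": 1,"linear": [0,-45,0],"dr": [0,0,0]},{"fingers": 1,"linear": [0,-50,0],"dr": [0,0,0]}]}}

```text
time: 17.83
tcp_pos: [608.0, -83.1, 13.1]
orientation: [[0.994, -0.112, -0.0], [-0.112, -0.994, 0.0], [-0.0, -0.0, -1.0]]
ft_force: [0.1, -3.4, -1.1]
grip_width: 0.1
```

Call:
{"method": "play_rows", "body": {"deltas": [{"fingers": 1,"linear": [0,-5,0],"dr": [0,0,0]},{"fingers": 1,"linear": [0,-10,0],"dr": [0,0,0]},{"fingers": 1,"linear": [0,-15,0],"dr": [0,0,0]},{"fingers": 1,"linear": [0,-20,0],"dr": [0,0,0]},{"fingers": 1,"linear": [0,-25,0],"dr": [0,0,0]},{"fingers": 1,"linear": [0,-30,0],"dr": [0,0,0]},{"fingers": 1,"linear": [0,-34,0],"dr": [0,0,0]},{"fingers": 1,"linear": [0,-38,0],"dr": [0,0,0]},{"fingers": 1,"linear": [0,-42,0],"dr": [0,0,0]},{"fingers": 1,"linear": [0,-45,0],"dr": [0,0,0]}]}}

```text
time: 18.67
tcp_pos: [613.1, -38.5, 13.2]
orientation: [[0.994, -0.111, -0.0], [-0.111, -0.994, 0.0], [-0.0, -0.0, -1.0]]
ft_force: [-1.0, -3.4, -1.8]
grip_width: -0.1
```

```bash
python3 go.py "(-42,-161,13)"; python3 look.py 12
```

```text
t 18.67 jig xy [ -41.5 -171.2] z 13.2 F jig [-0.6 -3.5] -1.8 w -0.1
dr [-1.000e-02  1.000e-02 -8.998e+01]
(-42,-161,13) world [614. -28.  13.] delta tool [ -0.5 -10.2   0.2]
```

View pics/a12.png

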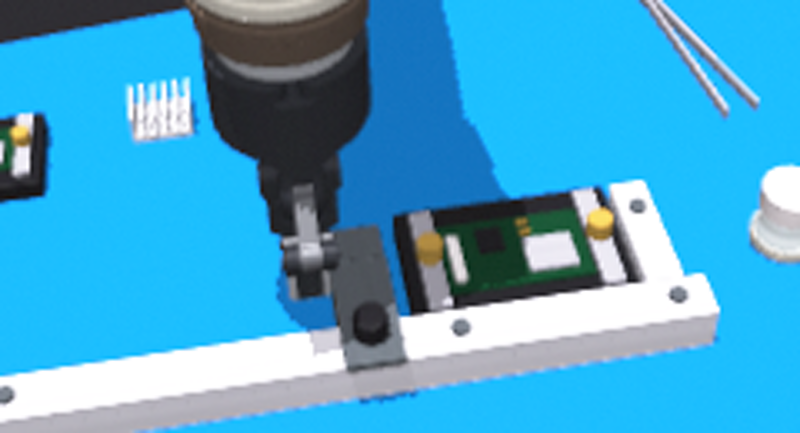

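Call:
{"method": "play_rows", "body": {"deltas": [{"fingers": 1,"linear": [0,-1.5,0],"dr": [0,0,0]},{"fingers": 1,"linear": [0,-3,0],"dr": [0,0,0]},{"fingers": 1,"linear": [0,-4.5,0],"dr": [0,0,0]},{"fingers": 1,"linear": [0,-6,0],"dr": [0,0,0]},{"fingers": 1,"linear": [0,-7.5,0],"dr": [0,0,0]},{"fingers": 1,"linear": [0,-8.5,0],"dr": [0,0,0]},{"fingers": 1,"linear": [0,-9.2,0],"dr": [0,0,0]}]}}

```text
time: 19.35
tcp_pos: [614.3, -29.7, 13.5]
orientation: [[0.994, -0.112, 0.0], [-0.112, -0.994, -0.0], [0.0, -0.0, -1.0]]
ft_force: [-1.0, -3.1, 0.7]
grip_width: -0.2
```

```bash
python3 go.py "(-42,-161,13)"
```

```text
t 19.35 jig xy [ -41.3 -162.3] z 13.5 F jig [-0.7 -3.2] 0.7 w -0.2
dr [ 1.000e-02 -2.000e-02 -8.999e+01]
(-42,-161,13) world [614. -28.  13.] delta tool [-0.7 -1.3  0.5]
```

Call:
{"method": "play_rows", "body": {"deltas": [{"fingers": 1,"linear": [0,-0.6,0],"dr": [0,0,0]},{"fingers": 1,"linear": [0,-1.2,0],"dr": [0,0,0]},{"fingers": 1,"linear": [0,-1.8,0],"dr": [0,0,0]},{"fingers": 1,"linear": [0,-2.2,0],"dr": [0,0,0]}]}}

```text
time: 19.68
tcp_pos: [614.3, -28.9, 13.5]
orientation: [[0.994, -0.113, -0.0], [-0.113, -0.994, -0.003], [0.0, 0.003, -1.0]]
ft_force: [-2.1, -11.0, 1.8]
grip_width: -0.1
```

```bash
python3 go.py "(-42,-161,13)"
```

```text
t 19.68 jig xy [ -41.3 -161.5] z 13.5 F jig [ -0.8 -11.1] 1.8 w -0.1
dr [  0.13   0.1  -90.05]
(-42,-161,13) world [614. -28.  13.] delta tool [-0.7 -0.5  0.5]
```

Call:
{"method": "play_rows", "body": {"deltas": [{"fingers": 1,"linear": [0,-0.5,0],"dr": [0,0,0]},{"fingers": 1,"linear": [0,-0.5,0],"dr": [0,0,0]},{"fingers": 1,"linear": [0,3,0],"dr": [0,0,0]},{"fingers": 1,"linear": [0,12,0],"dr": [0,0,0]},{"fingers": 1,"linear": [0,25,-5],"dr": [0,0,0]},{"fingers": 1,"linear": [0,30,-35],"dr": [0,0,0]},{"fingers": 1,"linear": [0,40,-70],"dr": [0,0,0]},{"fingers": 1,"linear": [-25,70,-95],"dr": [0,0,0]},{"fingers": 1,"linear": [-55,100,-110],"dr": [0,0,0]},{"fingers": 1,"linear": [-85,130,-120],"dr": [0,0,0]}]}}

```text
time: 20.52
tcp_pos: [522.4, -142.6, 133.1]
orientation: [[0.994, -0.111, 0.003], [-0.111, -0.994, -0.0], [0.003, -0.0, -1.0]]
ft_force: [0.9, -1.4, -0.1]
grip_width: 0.0
```

Call:
{"method": "play_rows", "body": {"deltas": [{"fingers": 1,"linear": [-25,25,0],"dr": [0,0,0]},{"fingers": 1,"linear": [-50,50,0],"dr": [0,0,0]},{"fingers": 1,"linear": [-75,60,0],"dr": [0,0,0]},{"fingers": 1,"linear": [-95,60,0],"dr": [0,0,0]},{"fingers": 1,"linear": [-95,60,0],"dr": [0,0,0]},{"fingers": 1,"linear": [-95,60,0],"dr": [0,0,0]}]}}

```text
time: 21.02
tcp_pos: [421.3, -191.1, 131.6]
orientation: [[0.994, -0.113, 0.002], [-0.113, -0.994, -0.0], [0.002, 0.0, -1.0]]
ft_force: [0.1, 0.1, 0.7]
grip_width: 0.1
```

```bash
python3 go.py; python3 look.py 13; python3 fc.py 13 -120
```

```text
t 21.02 jig xy [-215.  -344.2] z 131.6 F jig [0.1 0.1] 0.7 w 0.1
dr [ 8.000e-02 -8.000e-02 -9.007e+01]
```

View pics/a13.png

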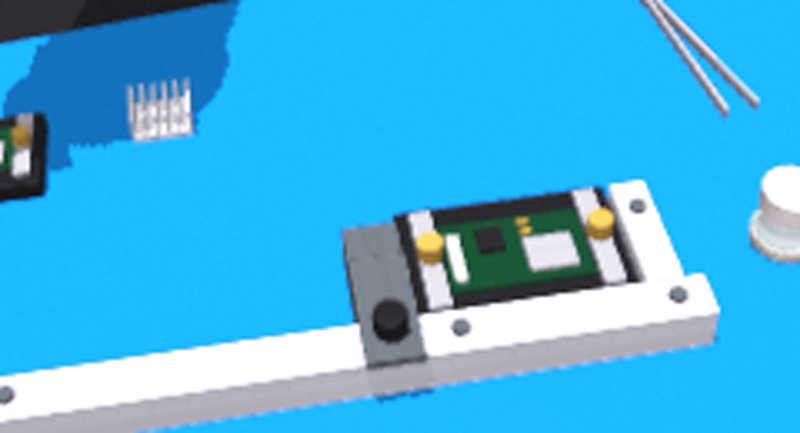

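View pics/ot_h13.png

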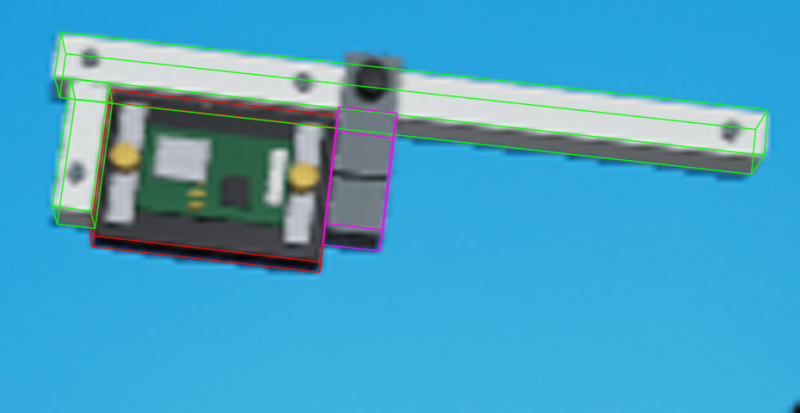

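View pics/os_h13.png

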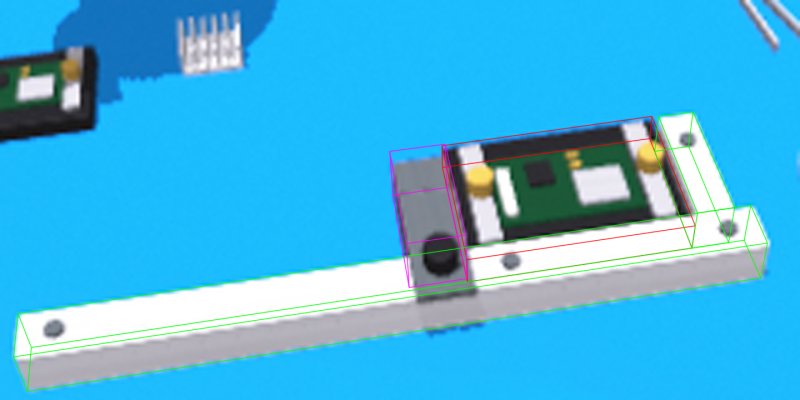

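The pictures show the carrier in the corner and flush along the rail, the jaw against its other end, and the bystanders unmoved. The arm is clear, so I'm handing in.

```bash
python3 -c "
from workcell import r;print(r.sign_off())"
```

```text
the job is handed in; nothing more can be done
None
```

The carrier is home in the jig corner, with the jaw resting against its other end; I handed the job in at about 21 s. Using fingertips only, I pushed the large dark carrier flush to the rail, then along it to the end stop. After one light side push to seat it, I slid the jaw up against its other end.

**Force checks:** Each push ended in a firm stop at about 10 to 16 N:
- Rail: 10 N.
- End stop: 15.5 N.
- Side re-check: 10.6 N.
- Jaw: 11 N, after sliding at about 3 N. It stopped 30 mm behind where the carrier push had ended, which is the jaw's thickness, so there is no gap.

**Picture checks:** In the last pictures, carrier and jaw lie on the home outline in the top view. The scene view shows a steady offset of about 1 to 2 mm, which the start pictures also had, so I put it down to calibration. The heat sink and tweezers look unmoved, as does the visible part of the jar, but I compared these by eye only. After backing off, the arm touches nothing.

**Disagreements:** My first jig fit was several mm off, because the rail runs about 9 mm past the end stop. I refitted it before moving. The start yaw of the carrier differed by up to about 1.6° between the two cameras; squaring it against the rail made that irrelevant.

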